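# Fetch the tube block from behind the glassware

### The job

Clear the flask, the square bottle and the measuring cylinder off their pads and stand all three in the steel side tray, then fetch the aluminium tube block they crowd in and seat it flat in the nest of the block heater. Only then put the three back upright, each centred on the pad it came from, which has the outline of its base. Let nothing tip over, and leave the small beaker behind the block where it stands.

Things in the scene. Friction and masses are not known exactly. Their poses are not given: they have to be found in the camera images.
- flask: Conical glass flask with a black cap: round base 64 mm across, straight for 8 mm, narrowing to a 26 mm neck at 75 mm height; cap 32 mm across from 95 to 115 mm height (its top). 130 g, not fragile to a grip of 20 to 40 N on the cap. Origin: centre of its underside, z up its axis. Starts upright on the round pad.
- bottle: White plastic bottle with square body 50 x 50 mm, 82 mm high, neck 26 mm across, white round cap 36 mm across from 93 to 115 mm height (its top). 160 g. Origin: centre of its underside, z up, x and y square to its faces. Starts upright on the square pad.
- measure: Measuring cylinder: glass tube 24 mm across with dark graduation rings, top at 140 mm, on a grey six-sided foot 60 mm across corners and 8 mm high. 120 g, heaviest in the foot. Origin: centre of its underside, z up its axis. Starts upright on the six-sided pad.
- pad_round: Round dark rubber pad, 80 mm across, 3 mm thick, fixed on a thin pale bench mat: the place of the flask. Origin: centre of its underside, 2 mm above the bench; its top is 3 mm above the origin.
- pad_square: Square dark rubber pad, 66 x 66 mm, 3 mm thick, fixed on the mat: the place of the square bottle. Origin: centre of its underside; top 3 mm above; x and y square to its sides.
- pad_hex: Six-sided dark rubber pad, 76 mm across corners, 3 mm thick, fixed on the mat: the place of the measuring cylinder. Origin: centre of its underside; top 3 mm above.
- block: Aluminium tube block 70 (x) x 42 (y) x 38 (z) mm, with eight white tube caps standing 6 mm above its top face. About 300 g. It lies on the mat between the three pads, one on either side of it and one between it and the robot. Origin: centre of its underside, x along its length. Grip it across y in its upper 25 mm, so that the fingers clear the nest's rim; either way round fits.
- nest (a point): Centre of the floor of the nest, 36 mm above the bench, on a white block heater 210 x 130 mm: an open recess 86 (x) x 58 (y) mm inside a dark rim 8 mm high (from the nest floor) and 10 mm thick. x along the nest's length, z up. The heater's centre lies 35 mm away along -x; on its -x end are a panel and a knob, up to 47 mm above the bench. Keep fingers above the rim.
- tray: Empty low steel side tray, fixed: 290 (x) x 140 (y) mm outside, floor 3 mm thick, rim 10 mm high and 4 mm thick. Room for the three in a row along its x, about 88 mm apart. Origin: centre of its underside.
- beaker: Small empty glass beaker, 46 mm across, 55 mm high, that stands just behind the block as seen from the robot and must be left where it is. Origin: centre of its underside.

How it is judged:
By the outcome, as a careful person would: the job done as asked, in the order asked, and still so for the second after the job is handed in, with the robot touching nothing.
It also fails if it takes over 144 s, if anything falls off the work surface, if the arm or the gripper's body presses on something with over 40 N, if the wrist force passes 120 N, or if a joint passes its speed limit or range.

### The arm

A 6-joint arm with a two-finger parallel gripper is mounted at the origin on the work surface. World frame = base frame: x ahead of the robot, y to its left, z up, the work surface at z = 0. Lengths are in m, angles in rad, forces in N, time in s.
With the tool pointing down it reaches from about 0.325 to 1 m from the base axis. Payload 5.1 kg.
Tool frame: the origin (TCP) lies at the very end of the fingers, on their centre line; the grasp point (between the pads) lies 19 mm behind it; z points along the fingers, y is the line along which they close (so a half turn about z gives the same grasp; the last joint's range is limited). The gripper opens to 85 mm and grips with 20 to 120 N. Pads are 22 mm wide; open, the fingers measure 114 mm over their backs; the gripper's body (76 mm by 85 mm) begins 54 mm behind the grasp point. The pads swing forward as they close: fully open they stand 13 mm farther back than shut.
Start: joints at [1.174, 0.124, 1.65, -0, 1.367, -0.083], TCP at [0.201, 0.618, 0.201] pointing down, gripper open.
Joint ranges: [-2.61, 2.61], [-1.02, 2.33], [0.03, 2.71], [-1.35, 4.49], [0.32, 2.68], [-2.91, 2.91]. Speed limits (rad/s): [2.57, 2.57, 3.14, 3.14, 3.14, 3.14].

### API

Orientations are given as a rotation vector (axis times angle).
In Python, from plant import robot gives the robot as it stands. Calls block until the motion is done:
- robot.goto(position, orientation): joint-space move of the TCP to a pose.
- robot.line_to(position, rot=None, vel=0.15, guard=None): straight line of the TCP; rot=None keeps the orientation; vel is the mean speed in m/s. With guard (N) it stops when the force on the tool has changed by that much, and returns True; else False.
- robot.set_joints(angles): joint-space move.
- robot.command_gripper(opening): finger opening in m; the grip force is fixed at half the most; returns when the fingers have stopped.
- robot.dwell(seconds).
- robot.inverse_kinematics(position, orientation): joint angles nearest the present ones, or None.
- robot.read_state(): the state.
- robot.grab_frame(name): name is "side" or "top" or "wrist"; returns the picture (400x640x3 uint8, red, green, blue); there is no depth.
- robot.camera_info(name): a dict with "fx", "fy", "cx", "cy" (pixels), "rvec" (rotation vector, rad) and "tvec" (3), from world to camera coordinates, as OpenCV has them; the wrist camera has in their place "hand_eye" (4x4, takes a point from camera to tool coordinates, whose origin is the TCP and whose axes are the flange's). Camera axes: x right, y down, z forward; pixel columns grow to the right and rows downward; lengths in m; the calibration is good to about 2 mm. A picture is of the moment at which its call begins: read the wrist's pose just before it. camera_info takes no time and is no camera call.
A pose or a line that the arm cannot do raises robot.IKError and nothing moves.
- robot.hand_in(): hands the job in; it is judged then, once.
The state is a dict: "time_s": time; "joint_positions": joint angles; "joint_velocities": joint speeds; "joint_efforts": joint torques, N m; "tcp_pos": TCP position; "ee_rot": TCP orientation; "contact_force": force on the tool from outside, world axes, zero at the start; "torque": the same for the moment, N m; "gripper_width": finger opening in m; "grip_force": force on a finger pad.
Only numpy, scipy, OpenCV 4.12 (cv2) and the standard library are available. Lean on these libraries where they do the work, as an engineer would, in place of code of your own. Each camera call takes 0.05 s, during which the arm holds its last target. There are 200 camera calls.

## Working session

There is one attempt and no reset: what is moved stays moved. The work goes in short steps, each a Python script; the robot and the scene stay as the last script left them, time stands still between calls to the robot, and variables do not carry over. Pictures are saved under pics/ and viewed, at most 14 in all, crops included, and the job is handed in when it is done.

```bash
ls; mkdir -p pics
python3 - <<'E'
from plant import robot
import cv2,numpy as np
for n in ("top","side"):
    im=robot.grab_frame(n); cv2.imwrite(f"pics/{n}0.png",im[:,:,::-1]); print(n,robot.camera_info(n))
print(robot.camera_info("wrist")); s=robot.read_state(); print(s['time_s'],s['tcp_pos'],s['ee_rot'],s['gripper_width'])
E
```

```text
pics
top {'fx': 427.76464943769855, 'fy': 427.76464943769855, 'cx': 323.60431910647793, 'cy': 196.31377361135273, 'rvec': array([ 2.19025601, -2.16998327,  0.07585039]), 'tvec': array([-0.00607062,  0.59185436,  0.85809913])}
side {'fx': 424.0810369511744, 'fy': 424.0810369511744, 'cx': 314.4860463053507, 'cy': 201.726058596637, 'rvec': array([ 2.19004562, -0.3826497 ,  0.21022645]), 'tvec': array([-0.56880827,  0.16811034,  0.96509702])}
{'fx': 317.58677580270916, 'fy': 317.58677580270916, 'cx': 317.4109461597729, 'cy': 202.4875557673185, 'hand_eye': array([[ 6.41173591e-04, -9.64159930e-01, -2.65320971e-01,
         6.55071742e-02],
       [ 9.99999708e-01,  5.07718225e-04,  5.71578775e-04,
        -7.13506710e-04],
       [-4.16385060e-04, -2.65321260e-01,  9.64159974e-01,
        -1.72882712e-01],
       [ 0.00000000e+00,  0.00000000e+00,  0.00000000e+00,
         1.00000000e+00]])}
0.1 [0.20044052 0.61768238 0.19978524] [-4.90847704e-01 -3.10255351e+00  2.86105579e-03] 0.08525307008984954
```

View pics/top0.png

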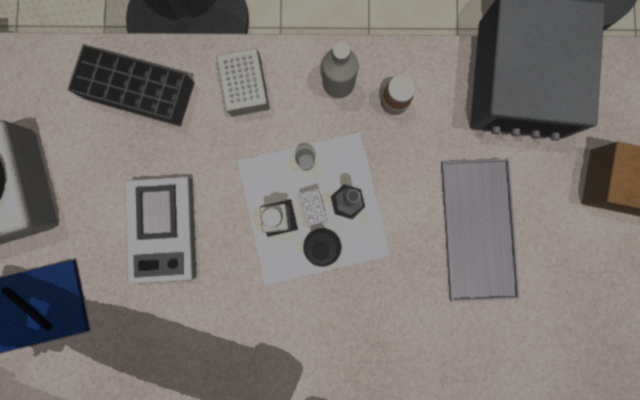

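View pics/side0.png

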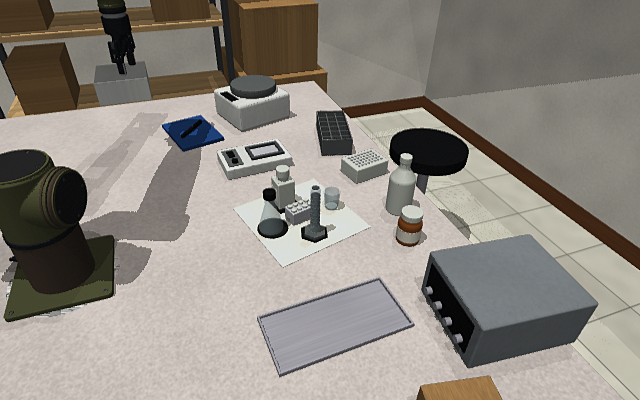

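The top view shows the flask's pad at about (322,247), the bottle at (275,217), the measure at (349,201), the block at (313,207), the beaker at (305,158), the tray's centre at (479,229) and the nest at (157,211). The side view agrees: flask (270,213), bottle (283,188), measure (315,213) and tray (335,325).

```bash
cat > h.py <<'E'
from plant import robot
import cv2,numpy as np,json
from scipy.spatial.transform import Rotation as R
def cam(name):
    c=robot.camera_info(name); K=np.array([[c['fx'],0,c['cx']],[0,c['fy'],c['cy']],[0,0,1]])
    if name=='wrist':
        s=robot.read_state(); T=np.eye(4); T[:3,:3]=R.from_rotvec(s['ee_rot']).as_matrix(); T[:3,3]=s['tcp_pos']
        W=np.linalg.inv(T@c['hand_eye'])
    else:
        W=np.eye(4); W[:3,:3]=cv2.Rodrigues(c['rvec'])[0]; W[:3,3]=c['tvec']
    return K,W
def shot(name,fn):
    K,W=cam(name); im=robot.grab_frame(name)[:,:,::-1].copy(); cv2.imwrite(f'pics/{fn}.png',im); np.savez(f'pics/{fn}.npz',K=K,W=W); return im
def load(fn):
    d=np.load(f'pics/{fn}.npz'); return d['K'],d['W']
def plane(KW,uv,z):
    K,W=KW; d=W[:3,:3].T@np.linalg.solve(K,np.r_[uv,1]); o=-W[:3,:3].T@W[:3,3]
    return o+d*(z-o[2])/d[2]
def tri(views):  # [(KW,uv),...]
    A=[];b=[]
    for (K,W),uv in views:
        d=W[:3,:3].T@np.linalg.solve(K,np.r_[uv,1]); d/=np.linalg.norm(d); o=-W[:3,:3].T@W[:3,3]
        P=np.eye(3)-np.outer(d,d); A.append(P); b.append(P@o)
    return np.linalg.lstsq(np.vstack(A),np.hstack(b),rcond=None)[0]
def proj(KW,P):
    K,W=KW; p=(W[:3,:3]@np.asarray(P,float).reshape(-1,3).T).T+W[:3,3]; p=p@K.T; return p[:,:2]/p[:,2:]
def down(yaw):  # tool z down, finger-closing line (tool y) along world angle yaw
    y=np.array([np.cos(yaw),np.sin(yaw),0]); z=np.array([0,0,-1.]); x=np.cross(y,z)
    return R.from_matrix(np.c_[x,y,z]).as_rotvec()
E
python3 - <<'E'
from h import *
t=cam('top')
for n,uv,z in [('flask',(322,247),.005),('bottlecap',(275,217),.12),('meas',(349,201),.013),('block',(313,207),.04),('beaker',(305,158),.03),('tray',(479,229),.005),('nest',(157,211),.036),('h',(160,229),.04),('shakertop',(342,50),.1)]:
    print(n,plane(t,uv,z).round(3))
s=cam('side')
print([plane(s,u,.01).round(3) for u in [(258,318),(380,281),(412,325),(279,371)]])
print([plane(t,u,.01).round(3) for u in [(443,161),(506,159),(516,297),(450,299)]])
q=robot.read_state()['joint_positions'];print(R.from_rotvec(robot.read_state()['ee_rot']).as_matrix().round(2), -t[1][:3,:3].T@t[1][:3,3])
E
```

```text
flask [0.487 0.002 0.005]
bottlecap [0.546 0.087 0.12 ]
meas [ 0.583 -0.053  0.013]
block [0.569 0.02  0.04 ]
beaker [0.67  0.038 0.03 ]
tray [ 0.528 -0.325  0.005]
nest [0.558 0.336 0.036]
h [0.522 0.327 0.04 ]
shakertop [ 0.869 -0.034  0.1  ]
[array([ 0.384, -0.27 ,  0.01 ]), array([ 0.666, -0.263,  0.01 ]), array([ 0.672, -0.391,  0.01 ]), array([ 0.391, -0.397,  0.01 ])]
[array([ 0.669, -0.25 ,  0.01 ]), array([ 0.675, -0.382,  0.01 ]), array([ 0.39 , -0.396,  0.01 ]), array([ 0.384, -0.261,  0.01 ])]
[[-0.95  0.31 -0.  ]
 [ 0.31  0.95 -0.  ]
 [ 0.   -0.   -1.  ]] [ 0.52557415 -0.00603648  0.90022104]
```

Run:
```python
from h import *
o=down(np.pi/2)
for n,p in [('wn',(.47,.30,.28)),('wa',(.50,.08,.33)),('wb',(.50,-.05,.33))]:
    robot.goto(p,o); robot.dwell(.2); shot('wrist',n); s=robot.read_state(); print(n,s['time_s'],s['tcp_pos'],s['joint_positions'])
shot('side','s1'); 
a=cv2.imread('pics/wn.png');b=cv2.imread('pics/wa.png')
```

```text
wn 1.9167 [0.46963131 0.30060767 0.27976728] [ 4.73059983e-01 -1.18024778e-01  1.76146250e+00  8.06345563e-05
  1.49854436e+00 -1.09886444e+00]
wa 3.075 [0.4998293  0.08107665 0.3294815 ] [ 5.46864900e-02 -2.46083655e-01  1.79111240e+00  1.14974841e-04
  1.59743738e+00 -1.51801201e+00]
wb 3.9083 [ 0.50010186 -0.04892953  0.33003193] [-2.04500116e-01 -2.55787370e-01  1.79814422e+00  1.62133402e-04
  1.59916955e+00 -1.77717475e+00]
```

View pics/wa.png

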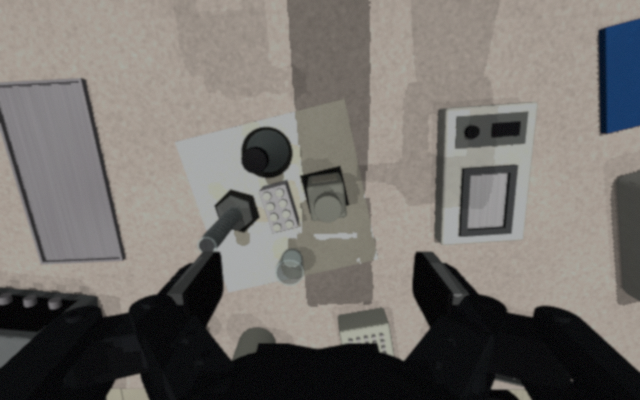

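View pics/wb.png

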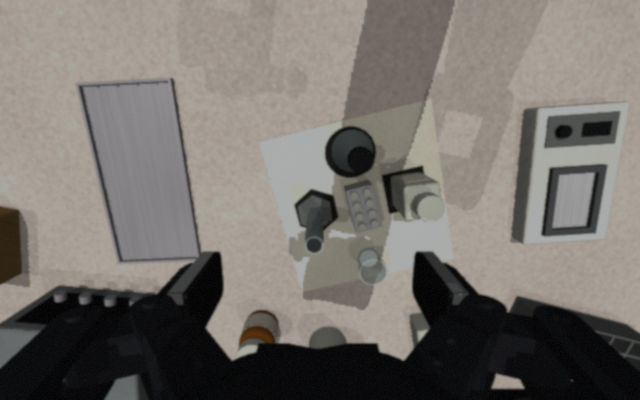

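View pics/wn.png

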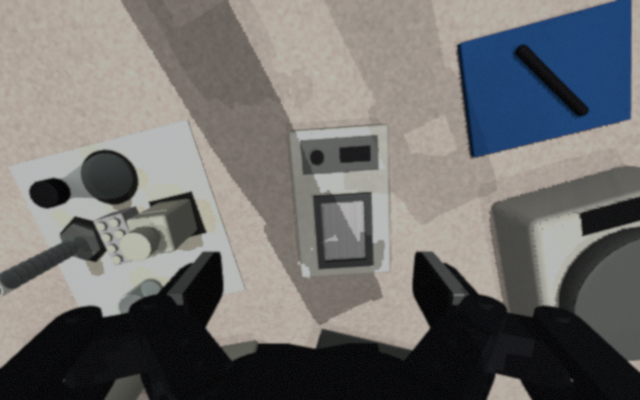

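The wrist views show these pixel positions (wa / wb):
- Flask cap: (257,160) / (359,159)
- Flask pad: (268,152) / (351,152)
- Bottle cap: (327,208) / (429,207)
- Measure top: (209,244) / (314,244)
- Hex pad: (237,211) / (316,211)
- Block top: (279,207) / (363,207)

In wn the nest recess is centred at about (344,230).

Run:
```python
from h import *
cs=[]
# rectify: ortho views at z=0.005 of top0, wa, wb, 0.5 mm/px, region x .44-.70,y -.11..0.14
s2=np.load('pics/wa.npz')
K,W=cam('top'); np.savez('pics/top0.npz',K=K,W=W)
T,A,B,N=[load(n) for n in('top0','wa','wb','wn')]
for n,v in {'flaskcap':[(A,(257,160)),(B,(359,159))],'flaskpad':[(A,(268,152)),(B,(351,152)),(T,(322,247))],'bcap':[(A,(327,208)),(B,(429,207)),(N,(135,243)),(T,(272,216))],
 'mtop':[(A,(209,244)),(B,(314,244))],'hex':[(A,(237,211)),(B,(316,211)),(T,(349,202))],'block':[(A,(279,207)),(B,(363,207))],'nestfloor':[(N,(344,230)),(B,(575,201)),(T,(157,211))],'tray':[(A,(62,171)),(B,(139,171)),(T,(479,229))],'beaker':[(A,(291,258)),(B,(368,257)),(T,(305,150))]}.items():
    p=tri(v); print(n,p.round(4),[ (proj(k,p)[0]-u).round(1).tolist() for k,u in v])
im=[cv2.resize(cv2.imread('pics/wa.png')[90:300,170:380],None,fx=1.9,fy=1.9,interpolation=cv2.INTER_CUBIC),cv2.resize(cv2.imread('pics/wb.png')[90:300,255:465],None,fx=1.9,fy=1.9,interpolation=cv2.INTER_CUBIC)]
im2=[cv2.resize(cv2.imread('pics/wn.png')[120:280,285:395],(275,200*2)[:2],interpolation=cv2.INTER_CUBIC)]
m=np.clip(np.hstack(im)*1.3,0,255).astype('uint8'); cv2.imwrite('pics/mos.png',m); print(m.shape)
```

```text
flaskcap [0.4887 0.0032 0.0974] [[-0.0, -0.4], [-0.0, 0.4]]
flaskpad [0.4887 0.0026 0.0064] [[-0.7, -0.3], [0.2, -0.5], [-0.3, -0.6]]
bcap [0.5467 0.0923 0.1155] [[-0.2, -0.6], [0.2, 0.1], [0.8, 1.5], [0.5, 0.6]]
mtop [ 0.5885 -0.0539  0.1363] [[-0.0, 0.2], [0.0, -0.2]]
hex [ 0.5832 -0.0517  0.01  ] [[-1.3, -0.4], [0.1, -0.7], [-0.9, -0.9]]
block [0.5713 0.021  0.0301] [[-0.0, 0.2], [0.0, -0.2]]
nestfloor [0.5571 0.3358 0.0422] [[-0.4, 0.9], [-1.1, -0.5], [-0.9, 0.3]]
tray [ 0.5239 -0.3326 -0.0054] [[-0.3, 1.3], [3.5, 1.0], [2.0, 1.9]]
beaker [ 0.693   0.0396 -0.0404] [[4.3, 1.4], [-2.9, 2.0], [1.1, 2.9]]
(399, 798, 3)
```

View pics/mos.png

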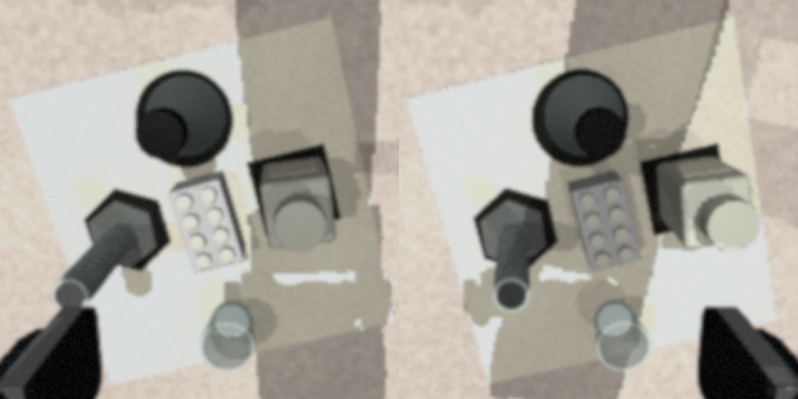

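In the mosaic, whose pixels convert as 170+x/1.9 for wa and 255+(x−399)/1.9 for wb, the refined positions are:
- Flask cap: (160,133) / (600,133)
- Bottle cap: (299,220) / (733,222)
- Measure top: (72,293) / (512,294)
- Block top face corners: (169,190), (222,174), (246,259), (194,274)

The square pad is partly hidden behind the bottle.

Run:
```python
from h import *
A,B,T,N=[load(n) for n in('wa','wb','top0','wn')]
a=lambda x,y:(A,(170+x/1.9,90+y/1.9)); b=lambda x,y:(B,(255+(x-399)/1.9,90+y/1.9))
D={'flaskcap':[a(160,133),b(600,133)],'bcap':[a(299,220),b(733,222)],'mtop':[a(72,293),b(512,294)],'flaskpad':[a(184,118),b(580,117)],'hex':[a(127,228),b(515,229)],
'blk1':[a(169,190),b(570,187)],'blk2':[a(222,174),b(619,173)],'blk3':[a(246,259),b(641,258)],'blk4':[a(194,274),b(593,271)],'brim':[a(229,346),b(622,344)],'bbase':[a(233,320),b(615,320)],
'sq1':[a(249,160),b(641,160)],'sq2':[a(323,146),b(717,147)]}
for n,v in D.items(): print(n,tri(v).round(4))
for z,l in [(.121,'bcap'),(.121,'flaskcap'),(.146,'mtop'),(.006,'hex'),(.006,'flaskpad'),(.041,'blk1'),(.041,'blk2'),(.041,'blk3'),(.041,'blk4'),(.005,'sq1'),(.005,'sq2')]:
    print(l,[plane(k,u,z)[:2].round(4).tolist() for k,u in D[l]])
print(plane(B,(255+253/1.9,90+231/1.9),.005))
for k,us in ((A,[(0,85),(84,80),(124,259),(42,262)]),(B,[(80,83),(172,79),(199,258),(119,262)])):print('tray',np.mean([plane(k,u,.01) for u in us],0).round(4),[plane(k,u,.01)[:2].round(3).tolist() for u in us])
```

```text
flaskcap [0.487  0.0031 0.115 ]
bcap [0.5444 0.0929 0.1191]
mtop [ 0.5867 -0.0532  0.142 ]
flaskpad [0.4893 0.0014 0.004 ]
hex [ 0.5851 -0.0518  0.0026]
blk1 [ 0.5422 -0.008   0.0342]
blk2 [0.533  0.033  0.0193]
blk3 [0.6018 0.0524 0.0319]
blk4 [0.6087 0.0113 0.0464]
brim [0.6738 0.0381 0.0449]
bbase [0.6704 0.0384 0.004 ]
sq1 [0.5251 0.0542 0.0008]
sq2 [0.5129 0.1159 0.0048]
bcap [[0.543, 0.0928], [0.5448, 0.0922]]
flaskcap [[0.486, 0.0043], [0.4863, 0.0023]]
mtop [[0.5844, -0.0517], [0.5856, -0.0532]]
hex [[0.5833, -0.0509], [0.5848, -0.0518]]
flaskpad [[0.4893, 0.0017], [0.4889, 0.0012]]
blk1 [[0.5416, -0.0067], [0.5397, -0.0086]]
blk2 [[0.5287, 0.0351], [0.5284, 0.0293]]
blk3 [[0.5987, 0.053], [0.5985, 0.0504]]
blk4 [[0.6118, 0.0104], [0.6098, 0.0119]]
sq1 [[0.5241, 0.0544], [0.5246, 0.0534]]
sq2 [[0.5122, 0.1159], [0.5135, 0.1159]]
[0.58659022 0.06637763 0.005     ]
tray [ 0.5305 -0.3185  0.01  ] [[0.393, -0.383], [0.385, -0.259], [0.669, -0.246], [0.675, -0.386]]
tray [ 0.5295 -0.3234  0.01  ] [[0.39, -0.396], [0.384, -0.262], [0.668, -0.25], [0.676, -0.386]]
```

Heights agree with the text: caps at 0.115–0.119, measure top at 0.142, pads at about 0.003–0.005. I'll move the measuring cylinder first.

```bash
cat >> h.py <<'E'
O=down(np.pi/2); H=.29
def st(msg=''):
    s=robot.read_state(); print(msg,'t',round(s['time_s'],1),'tcp',s['tcp_pos'].round(4),'w',round(s['gripper_width'],4),'grip',round(float(s['grip_force']),1),'F',np.round(s['contact_force'],1)); return s
def pick(x,y,z,o=O,opening=.085,h=H):
    robot.command_gripper(opening)
    robot.goto((x,y,h),o); hit=robot.line_to((x,y,z),vel=.2,guard=15); 
    if hit: st('HIT'); robot.line_to((x,y,h),vel=.1); raise SystemExit
    robot.command_gripper(0.0); s=st('gripped'); robot.line_to((x,y,h),vel=.2); st('lifted')
def place(x,y,z,o=O,release=.07,h=H,vel=.3):
    """z = expected TCP z at contact"""
    robot.line_to((x,y,h),rot=o,vel=vel); robot.line_to((x,y,z+.008),vel=.2)
    robot.dwell(.15); hit=robot.line_to((x,y,z-.004),vel=.03,guard=4); st(f'down hit={hit}')
    robot.command_gripper(release); robot.line_to((x,y,h),vel=.25); st('up')
E
python3 - <<'E'
from h import *
pick(.585,-.0525,.103)
place(.615,-.320,.101)
shot('side','s2')
E
```

```text
gripped t 6.3 tcp [ 0.5855 -0.0527  0.1036] w 0.0212 grip 58.7 F [-0.2 -0.7  1.7]
lifted t 7.4 tcp [ 0.5841 -0.0523  0.2878] w 0.021 grip 58.8 F [-0.5  0.4 -1.3]
down hit=True t 10.0 tcp [ 0.6157 -0.3207  0.1016] w 0.0212 grip 59.2 F [ 0.3 -0.8  3.5]
up t 11.4 tcp [ 0.6143 -0.3196  0.2877] w 0.0699 grip 0.0 F [-0.8  0.1 -0.5]
```

View pics/s2.png

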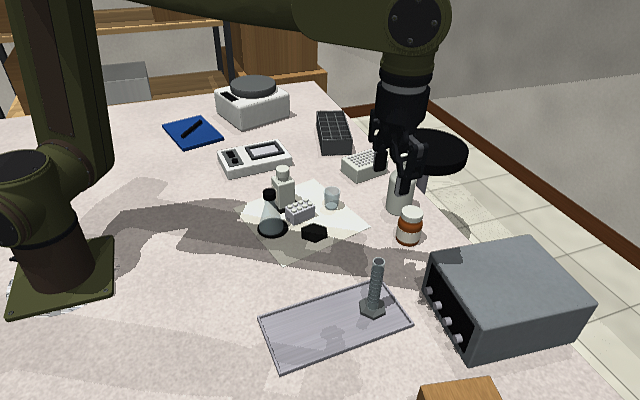

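The side view shows the measure upright in the tray at (375,290), and its hex pad is clear at (314,232). Flask and bottle next.

Run:
```python
from h import *
pick(.4865,.003,.092)
place(.441,-.327,.090)
pick(.544,.0925,.092)
place(.528,-.3235,.090)
# look at the mat
robot.goto((.50,.02,.25),O); robot.dwell(.2); shot('wrist','m1'); st()
robot.goto((.50,-.03,.25),O); robot.dwell(.2); shot('wrist','m2'); st()
shot('top','t2')
a,b=[cv2.imread(f'pics/{n}.png')[0:250] for n in('m1','m2')]
cv2.imwrite('pics/m12.png',cv2.resize(np.vstack([a,b]),None,fx=1.2,fy=1.2,interpolation=cv2.INTER_CUBIC))
```

```text
gripped t 15.0 tcp [0.4865 0.003  0.0919] w 0.0001 grip 0.0 F [0.6 0.2 0. ]
lifted t 16.2 tcp [0.4858 0.0031 0.2883] w -0.0001 grip 0.0 F [ 0.  -0.1  0.2]
down hit=False t 19.2 tcp [ 0.4409 -0.3269  0.0857] w 0.0002 grip 0.0 F [ 0.6 -0.7  0. ]
up t 20.9 tcp [ 0.4404 -0.3264  0.2879] w 0.0701 grip 0.0 F [-0.4  0.3  0.5]
gripped t 24.7 tcp [0.544  0.0925 0.0919] w 0.0002 grip 0.0 F [-0.1  0.9  1. ]
lifted t 25.8 tcp [0.5433 0.0924 0.2882] w 0.0001 grip 0.0 F [-0.1  1.  -0.8]
down hit=False t 29.1 tcp [ 0.5278 -0.3234  0.0856] w 0.0001 grip 0.0 F [ 0.4 -0.   0.4]
up t 30.8 tcp [ 0.5273 -0.323   0.2879] w 0.0697 grip 0.0 F [ 0.3 -0.4 -0.5]
 t 32.3 tcp [0.5003 0.0192 0.2501] w 0.0707 grip 0.0 F [-0.  -0.  -0.7]
 t 32.9 tcp [ 0.5    -0.0294  0.25  ] w 0.0702 grip 0.0 F [-0.5  0.  -0.3]
```

View pics/m12.png

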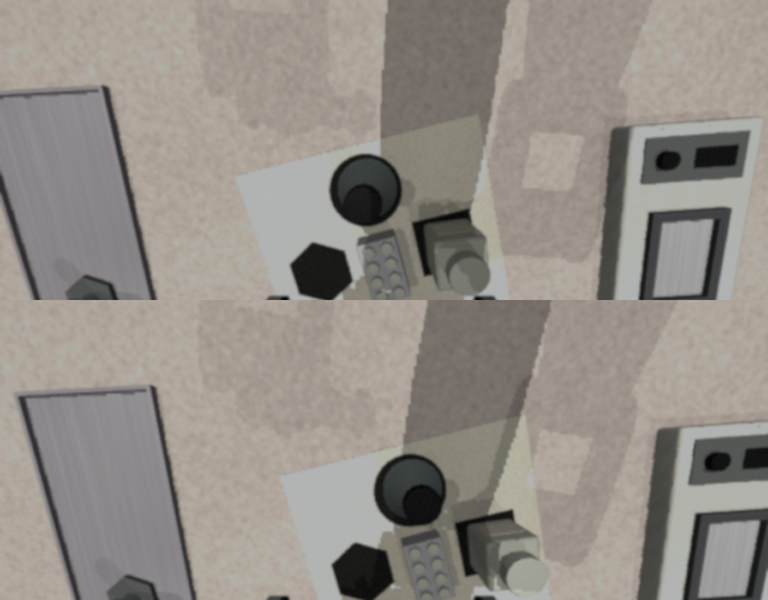

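View pics/t2.png

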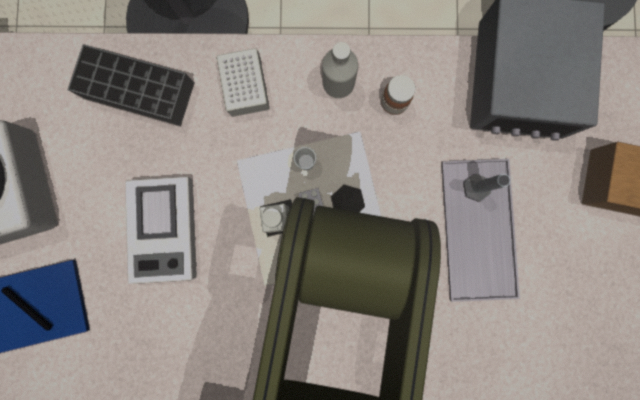

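Both grasps closed on nothing. The flask and bottle still stand on their pads: flask cap at (302,169) in m1 and (351,169) in m2, bottle unmoved. I'll re-measure and close step by step with a side view.

Run:
```python
from h import *
M1,M2=load('m1'),load('m2')
print('cap',tri([(M1,(301.7,169.2)),(M2,(350.8,169.2))]),'bcap',tri([(M1,(390,226)),(M2,(438,227))]))
robot.command_gripper(.085); robot.goto((.487,.003,.2),O); print(robot.line_to((.487,.003,.088),vel=.15,guard=15)); 
shot('side','s3'); st('open')
for w in (.05,.04,.036,.032,.028): robot.command_gripper(w); st(w)
shot('side','s4')
a,b=[cv2.imread(f'pics/{n}.png')[100:260,180:380] for n in('s3','s4')]
cv2.imwrite('pics/s34.png',cv2.resize(np.hstack([a,b]),None,fx=2,fy=2,interpolation=cv2.INTER_CUBIC))
```

```text
cap [0.48602776 0.00255516 0.11126041] bcap [0.54274043 0.09124781 0.12056191]
False
open t 34.6 tcp [0.4883 0.0028 0.0897] w 0.0857 grip 0.0 F [ 0.2 -0.2  0.2]
0.05 t 35.0 tcp [0.4871 0.003  0.0882] w 0.0501 grip 0.0 F [-0.6  1.1 -0.6]
0.04 t 35.3 tcp [0.487  0.003  0.0879] w 0.0399 grip 0.0 F [0.1 0.6 0.8]
0.036 t 35.5 tcp [0.487 0.003 0.088] w 0.036 grip 0.0 F [-0.7 -0.   0.1]
0.032 t 35.7 tcp [0.487  0.0031 0.088 ] w 0.0318 grip 0.2 F [-1.   0.5  0.2]
0.028 t 35.9 tcp [0.4909 0.0029 0.0928] w 0.0281 grip 7.0 F [ 0.7  1.9 14.5]
```

View pics/s34.png

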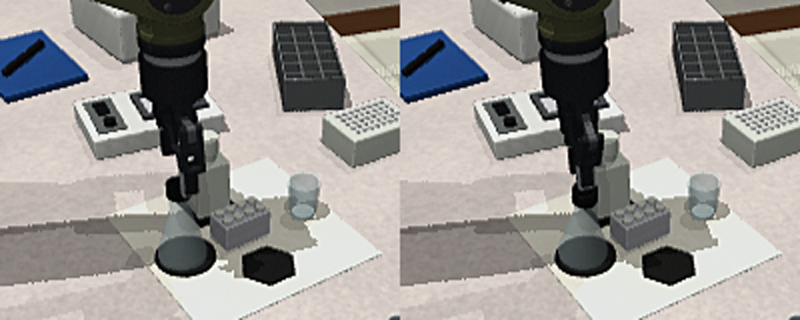

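The TCP was pushed up 5 mm with 14.5 N, so the pads were slipping over the cap's top edge. When half open the pads sit further back than I allowed for, so I'll go about 12 mm lower.

Run:
```python
from h import *
robot.command_gripper(.06); robot.line_to((.4868,.003,.078),vel=.1,guard=15)
for w in (.034,.030,.0): robot.command_gripper(w); s=st(w)
if s['gripper_width']>.015:
    robot.line_to((.4868,.003,.11),vel=.1); s=st('up'); shot('side','s5')
    if s['gripper_width']>.015: robot.line_to((.4868,.003,.28),vel=.2); place(.441,-.327,.076);
```

```text
0.034 t 37.0 tcp [0.487  0.003  0.0783] w 0.0342 grip 0.0 F [ 0.1  0.1 -0.5]
0.03 t 37.2 tcp [0.4871 0.0031 0.0784] w 0.0306 grip 26.7 F [-0.4  0.8  1.7]
0.0 t 37.4 tcp [0.4873 0.0031 0.0786] w 0.0289 grip 59.0 F [-0.7  1.7  4.3]
up t 37.9 tcp [0.4867 0.0029 0.1098] w 0.0291 grip 59.3 F [-0.3  0.4 -1.2]
down hit=True t 41.9 tcp [ 0.4417 -0.3274  0.0766] w 0.0295 grip 59.7 F [-0.5  0.6  2.7]
up t 43.4 tcp [ 0.4404 -0.3264  0.2879] w 0.0699 grip 0.0 F [-0.7 -0.3 -0.2]
```

```bash
sed -i "s/s=st('gripped');/s=st('gripped'); assert s['gripper_width']>.015;/" h.py
python3 - <<'E'
from h import *
pick(.544,.092,.078,opening=.07,h=.28)
place(.528,-.3235,.076)
robot.goto((.46,.04,.22),O); robot.dwell(.2); shot('wrist','n1'); st()
robot.goto((.46,-.03,.22),O); robot.dwell(.2); shot('wrist','n2'); st()
robot.goto((.44,-.30,.30),O); robot.dwell(.2); shot('wrist','n3'); st()
a,b,c=[cv2.imread(f'pics/{n}.png') for n in('n1','n2','n3')]
a=a[60:285,150:550];b=b[60:285,150:550];c=c[0:270,180:460]
f=lambda i,w,h:cv2.resize(i,(w,h),interpolation=cv2.INTER_CUBIC)
m=np.hstack([np.vstack([f(a,500,281),f(b,500,281)]),f(np.vstack([c,np.zeros((280,280,3),np.uint8)])[:540],291,562)])
cv2.imwrite('pics/n123.png',m); print(m.shape)
E
```

```text
gripped t 46.8 tcp [0.5451 0.0922 0.0796] w 0.0328 grip 59.2 F [-0.9  0.4  5.6]
lifted t 47.9 tcp [0.5431 0.0919 0.2778] w 0.0332 grip 59.8 F [-0.  1. -2.]
down hit=True t 51.1 tcp [ 0.5288 -0.3239  0.0776] w 0.0332 grip 60.3 F [-0.9 -0.5  4.8]
up t 52.6 tcp [ 0.5273 -0.323   0.2878] w 0.0701 grip 0.0 F [ 0.5 -0.8 -1.3]
 t 54.2 tcp [0.4604 0.0394 0.2202] w 0.0698 grip 0.0 F [-0.3 -0.4  0.1]
 t 54.9 tcp [ 0.46   -0.0292  0.22  ] w 0.0698 grip 0.0 F [-0.8  0.4 -0.7]
 t 56.2 tcp [ 0.4403 -0.2989  0.2997] w 0.07 grip 0.0 F [ 0.9 -0.1 -0.2]
(562, 791, 3)
```

View pics/n123.png

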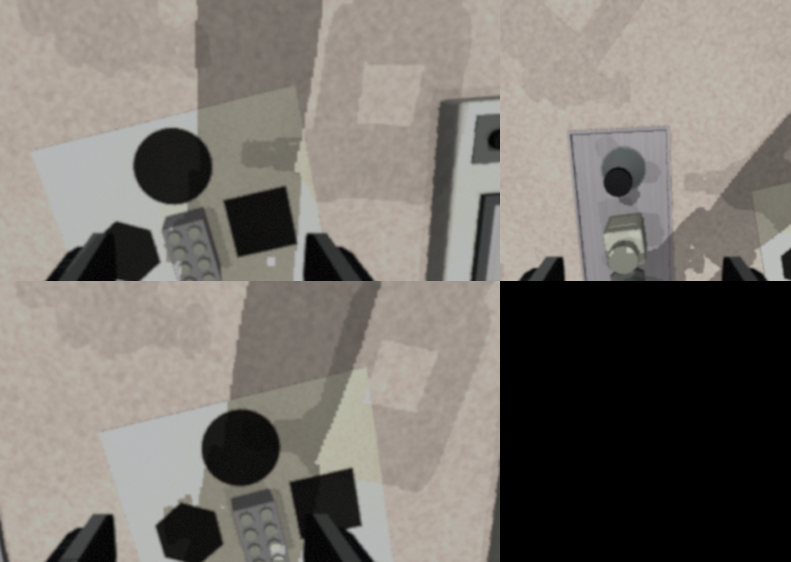

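The three pads are now clear and dark. In the n1 part of the mosaic: round (173,166), square (261,221), hex (130,250). The flask and bottle stand upright in the tray. I'll segment the pads, the nest and the tray items numerically.

Run:
```python
from h import *
shot('top','t3')
def dark(fn,uv,zz=.005,r=.075):
    im=cv2.imread(f'pics/{fn}.png'); g=cv2.cvtColor(im,cv2.COLOR_BGR2GRAY)
    m=(g<45).astype('uint8'); 
    n,l,s,c=cv2.connectedComponentsWithStats(m); k=l[int(uv[1]),int(uv[0])]
    if k==0: return None
    cn=cv2.findContours((l==k).astype('uint8'),cv2.RETR_EXTERNAL,cv2.CHAIN_APPROX_NONE)[0][0][:,0].astype(float)
    P=np.array([plane(load(fn),u,zz)[:2] for u in cn]).astype(np.float32)*1000
    (cx,cy),cr=cv2.minEnclosingCircle(P); rr=cv2.minAreaRect(P); h=cv2.convexHull(P); M=cv2.moments(h)
    print(fn,'area',round(M['m00']),'cent',round(M['m10']/M['m00'],1),round(M['m01']/M['m00'],1),'circ',round(cx,1),round(cy,1),round(cr,1),'rect',np.round(rr[0],1),np.round(rr[1],1),round(rr[2],1))
for n,p in {'round':(.489,.0015),'sq':(.55,.091),'hex':(.585,-.052)}.items():
    print(n)
    for fn in ('n1','n2','m1','m2','t3'):
        uv=proj(load(fn),(*p,.005))[0]
        try: dark(fn,uv)
        except Exception as e: print(fn,'x',e)
print('nest'); 
for fn in('wn','wb','t3'):
    im=cv2.imread(f'pics/{fn}.png'); g=cv2.cvtColor(im,cv2.COLOR_BGR2GRAY); uv=proj(load(fn),(.557,.336,.036))[0].astype(int)
    b=g[uv[1],uv[0]]; m=np.zeros((402,642),np.uint8); gg=cv2.medianBlur(g,5)
    cv2.floodFill(gg,m,tuple(int(i) for i in uv),255,18,60,flags=4|cv2.FLOODFILL_FIXED_RANGE|cv2.FLOODFILL_MASK_ONLY|(255<<8))
    cn=max(cv2.findContours(m[1:-1,1:-1].copy(),0,1)[0],key=cv2.contourArea)[:,0].astype(float)
    P=np.array([plane(load(fn),u,.038)[:2] for u in cn]).astype(np.float32)*1000; print(fn,int(b),cv2.minAreaRect(P))
# ratios areas
print(np.pi*1600, 66*66, 1.5*3**.5*38**2)
```

```text
round
n1 area 4483 cent 489.7 1.4 circ 489.8 1.3 38.3 rect [489.5   1.2] [75.6 73.7] 90.0
n2 area 4560 cent 489.8 1.0 circ 489.7 1.1 38.7 rect [490.2   0.8] [76.4 75.7] 0.1
m1 area 4494 cent 490.1 1.3 circ 490.1 1.3 38.3 rect [490.5   1.1] [75.2 74.9] 89.9
m2 area 4622 cent 490.4 1.8 circ 491.1 2.5 40.1 rect [489.5   1.4] [76.2 75.3] 0.1
t3 area 4155 cent 487.7 1.6 circ 487.6 1.5 37.2 rect [488.6   1.9] [72.4 70.8] 0.6
sq
n1 area 4003 cent 549.3 91.6 circ 549.2 91.8 43.8 rect [549.3  91.7] [64.  63.1] 13.6
n2 area 184596 cent 700.8 -24.1 circ 812.1 -26.1 487.8 rect [662.2 -26.3] [300.  975.5] 0.1
hex
n1 area 174285 cent 709.9 30.6 circ 813.2 41.3 488.3 rect [682.2  41.4] [976.6 261.9] 89.9
n2 area 3385 cent 584.6 -51.3 circ 584.7 -51.1 35.5 rect [584.8 -51.3] [71.  62.5] 14.5
m1 area 3279 cent 585.0 -51.5 circ 584.7 -51.9 35.2 rect [585.  -51.5] [68.9 61.9] 14.2
m2 area 3358 cent 585.1 -51.5 circ 585.3 -51.3 35.3 rect [585.4 -51.4] [70.4 62.3] 12.7
t3 area 2786 cent 582.8 -51.1 circ 582.9 -50.6 32.7 rect [582.8 -51.3] [63.  57.7] 12.5
nest
wn 114 ((556.9429321289062, 336.4903259277344), (83.1926498413086, 56.91912841796875), 3.383338212966919)
wb 150 ((557.7852172851562, 336.93499755859375), (81.38422393798828, 49.61286544799805), 4.189606666564941)
t3 160 ((556.0235595703125, 337.6166076660156), (81.43680572509766, 52.64046096801758), 2.371661901473999)
5026.548245743669 4356 3751.6220491941885
```

The pads and nest are well resolved:

| Place | Position (x, y) | Angle |
|---|---|---|
| Round pad | (.4895, .0013) | – |
| Square pad | (.5493, .0916) | 13.6° |
| Hex pad | (.5848, −.0514) | – |
| Nest | (.557, .3365) | 3.3° |

Now the block.

Run:
```python
from h import *
r=np.radians
ob=down(r(105.5)); on=down(r(93.3))
robot.command_gripper(.085); x,y=.5696,.0218
robot.goto((x,y,.12),ob); hit=robot.line_to((x,y,.014),vel=.12,guard=10); s=st(f'at block {hit}')
if not hit:
    robot.command_gripper(0); s=st('grip')
    if s['gripper_width']>.03:
        z0=s['tcp_pos'][2]
        robot.line_to((x,y,.13),vel=.15); s=st('lift'); assert s['gripper_width']>.03
        shot('wrist','b0')
        robot.line_to((.557,.3365,.13),rot=on,vel=.2); robot.line_to((.557,.3365,z0+.034+.008),vel=.12); robot.dwell(.2)
        hit=robot.line_to((.557,.3365,z0+.034-.005),vel=.03,guard=5); st(f'nest {hit}, expect {z0+.034:.4f}')
        shot('side','b1')
```

```text
at block False t 59.0 tcp [0.5705 0.0217 0.015 ] w 0.0851 grip 0.0 F [ 0.5 -0.3  0.9]
grip t 59.8 tcp [0.571  0.0217 0.0156] w 0.0004 grip 3.0 F [-0.1  1.   6.1]
```

The fingers closed to zero at the block too, though the TCP reads 0.015. That fits the real fingertips sitting well above the reported TCP. I'll look before going further.

Run:
```python
from h import *
a=shot('side','c1'); 
x,y=.5696,.0218; tip=proj(load('c1'),robot.read_state()['tcp_pos'])[0]; print('tcp in side',tip)
robot.command_gripper(.085); b=shot('side','c2'); robot.line_to((x,y,.13),vel=.15); 
robot.goto((.47,.0,.22),O); robot.dwell(.2); c=shot('wrist','c3'); st()
f=lambda i,w,h:cv2.resize(i,(w,h),interpolation=cv2.INTER_CUBIC)
m=np.hstack([np.vstack([f(a[130:260,210:390],400,289),f(b[130:260,210:390],400,289)]),np.vstack([f(c[80:290,150:440],400,289),np.zeros((289,400,3),np.uint8)])]); print(m.shape)
cv2.imwrite('pics/c123.png',m)
```

```text
tcp in side [299.40880573 213.21930346]
 t 62.5 tcp [4.699e-01 2.000e-04 2.181e-01] w 0.085 grip 0.0 F [-1.5  0.5 -0.8]
(578, 800, 3)
```

View pics/c123.png

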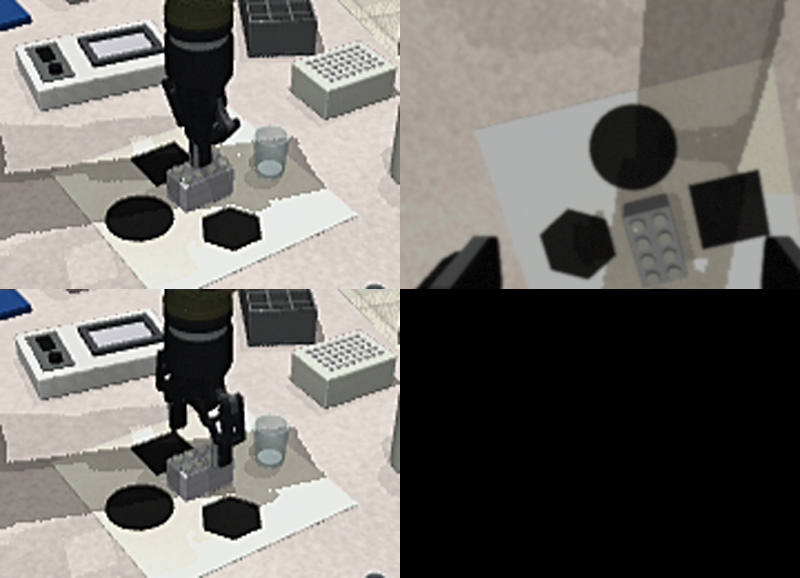

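Run:
```python
from h import *
k=load('c1')
for z in (.005,.015,.025,.035,.045,.055): print(z,proj(k,[(.571,.0217,z),(.5815,-.0205,z),(.592,-.027,z)]).round(1).tolist())
im=cv2.imread('pics/c2.png'); g=cv2.cvtColor(im,cv2.COLOR_BGR2GRAY); 
for r in range(186,224,2): print(r,np.where(g[r,296:326]<40)[0]+296 if (g[r,296:326]<40).any() else '-', end='; ')
```

```text
0.005 [[299.4, 216.3], [308.4, 225.0], [313.0, 225.7]]
0.015 [[299.4, 213.4], [308.4, 222.1], [313.0, 222.7]]
0.025 [[299.4, 210.5], [308.4, 219.1], [313.1, 219.8]]
0.035 [[299.4, 207.5], [308.4, 216.1], [313.1, 216.8]]
0.045 [[299.3, 204.5], [308.4, 213.1], [313.2, 213.7]]
0.055 [[299.3, 201.4], [308.5, 210.0], [313.2, 210.7]]
186 [300 301 302 309 310 311 312 313 314 315 316 317 318 319]; 188 [300 301 302 303 304 305 306 307 308 309 310 311 312 313 314 315 316 317
 318 319]; 190 [301 302 303 304 305 306 310 311 312 313 314 315 316 317 318 319]; 192 [304 305 306 310 311 312 313 314 316 317 318 319]; 194 [305 306 307 310 311 312 313 314 316 317 318 319]; 196 [305 306 307 308 309 310 311 312 313 314 315 316 317 318 319]; 198 [306 307 308 309 310 311 312 313 314 315 316 317 318]; 200 [308 309 310 311 312 313 314]; 202 [308 309 310 311 312 313]; 204 [308 309 310 311 312 313]; 206 [308 309 310 311 312 313]; 208 [308 309 310 311 312 313]; 210 -; 212 -; 214 -; 216 -; 218 -; 220 -; 222 -;
```

Measured from the side picture, the fingertips are really about 30 mm (shut) to 41 mm (open) behind the reported TCP. That explains every missed grasp. I'll lower the grasp heights by 30 mm, check that the block hasn't moved, and grasp it.

Run:
```python
from h import *
k=load('c3'); c=lambda x,y:(150+(x-400)*.725,80+y*.7266)
print([plane(k,c(*u),.04)[:2].round(4) for u in [(626,213),(674,203)]],'was (.5407,-.0077),(.5286,.0322)')
ob=down(np.radians(105.5)); x,y=.5696,.0218
robot.command_gripper(.085)
robot.goto((x,y,.08),ob); hit=robot.line_to((x,y,-.013),vel=.08,guard=6); s=st(f'at block {hit}')
a=shot('side','d0')
if not hit:
    robot.command_gripper(.046); st(); robot.command_gripper(0); s=st('grip')
    if s['gripper_width']>.03:
        robot.line_to((x,y,.02),vel=.1); st('up'); shot('side','d1')
```

```text
[array([ 0.5392, -0.0048]), array([0.5301, 0.036 ])] was (.5407,-.0077),(.5286,.0322)
at block False t 64.7 tcp [ 0.5703  0.0218 -0.0123] w 0.0853 grip 0.0 F [ 0.4 -0.7  0.3]
 t 65.2 tcp [ 0.5696  0.0218 -0.013 ] w 0.046 grip 0.0 F [-0.3 -0.3 -0.1]
grip t 65.4 tcp [ 0.5699  0.0218 -0.0127] w 0.0409 grip 62.7 F [-0.8  0.5  1.4]
up t 65.9 tcp [0.5696 0.0218 0.0201] w 0.0407 grip 62.1 F [-0.5  0.6 -2.5]
```

Run:
```python
from h import *
on=down(np.radians(93.3)); x,y=.557,.3365
robot.line_to((.5696,.0218,.11),vel=.15)
robot.line_to((x,y,.11),rot=on,vel=.2); robot.line_to((x,y,.031),vel=.12); robot.dwell(.2)
hit=robot.line_to((x,y,.016),vel=.02,guard=4); s=st(f'nest {hit} expect .0213')
shot('side','e0')
if hit and abs(s['tcp_pos'][2]-.0213)<.004:
    robot.command_gripper(.07); robot.line_to((x,y,.13),vel=.2); st('up')
    robot.goto((.44,.32,.20),O); robot.dwell(.2); c=shot('wrist','e1')
    robot.goto((.45,-.31,.19),O); robot.dwell(.2); d=shot('wrist','e2'); st()
    f=lambda i,w,h:cv2.resize(i,(w,h),interpolation=cv2.INTER_CUBIC)
    m=np.vstack([f(c[60:270,170:470],600,300)[:],f(d[0:290,130:510],600,300)[:]]); cv2.imwrite('pics/e.png',m)
```

```text
nest True expect .0213 t 70.0 tcp [0.5572 0.3366 0.0213] w 0.0411 grip 62.8 F [0.1 0.9 4. ]
up t 71.1 tcp [0.5562 0.3361 0.1288] w 0.0698 grip 0.0 F [ 0.1  0.9 -0.9]
 t 74.5 tcp [ 0.4503 -0.3095  0.19  ] w 0.0697 grip 0.0 F [-0.1 -0.1 -1.3]
```

View pics/e.png

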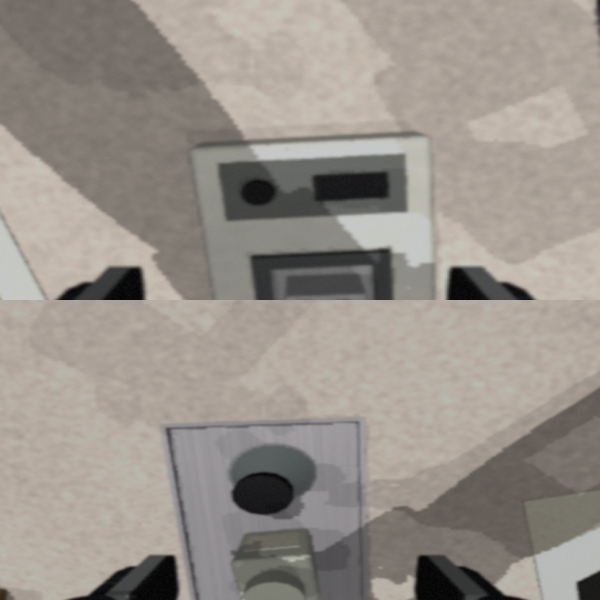

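The block sits inside the nest rim, down at exactly the expected height. The flask (its base's near edge at about (303,138) in e2) and the bottle stand upright in the tray. Next I'll measure each one's offset from its placing TCP, and the bottle's yaw, before returning them.

Run:
```python
from h import *
robot.goto((.37,-.325,.20),O); robot.dwell(.2); im=shot('wrist','f1'); st()
k=load('f1'); L=cv2.cvtColor(cv2.medianBlur(im,3),cv2.COLOR_BGR2LAB).astype(int)
for n,p in {'flaskbase':(.441,-.327,.003),'bottlebase':(.528,-.3235,.003),'measure':(.615,-.32,.003),'bottletop':(.528,-.3235,.118)}.items(): print(n,proj(k,p)[0].round(0))
# flask / bottle masks by colour difference from tray
u0=[int(v) for v in proj(k,(.441,-.37,.003))[0]]; tb=np.median(L[u0[1]-4:u0[1]+5,u0[0]-4:u0[0]+5].reshape(-1,3),0); print('tray lab',tb)
for n,p in {'flask':(.441,-.327,.02),'bottle':(.51,-.3235,.04)}.items():
    u=proj(k,p)[0].astype(int); print(n,L[u[1]-2:u[1]+3,u[0]-2:u[0]+3].reshape(-1,3).mean(0))
b=L[:,:,2]; print('b-channel rows through the bottle')
for r in range(150,280,6): print(r,' '.join(f'{v:3d}' for v in b[r,270:366:4]))
```

```text
t 75.2 tcp [ 0.3707 -0.3247  0.1998] w 0.0701 grip 0.0 F [ 0.5 -0.1  1. ]
flaskbase [316. 229.]
bottlebase [319. 292.]
measure [321. 348.]
bottletop [320. 356.]
tray lab [145. 130. 127.]
flask [ 93.12 126.04 127.52]
bottle [ 79.32 126.76 133.04]
b-channel rows through the bottle
150 134 134 134 134 134 134 134 134 134 134 134 134 134 134 134 134 134 134 134 134 134 133 134 134
156 134 134 134 134 134 134 133 134 134 134 134 134 134 134 134 134 134 134 134 134 135 134 134 134
162 134 134 134 134 134 134 134 135 134 134 134 134 134 134 134 134 134 134 134 134 134 134 134 134
168 134 135 134 134 134 134 134 134 134 134 134 134 133 134 135 134 134 134 134 134 134 134 133 134
174 134 134 134 134 134 134 134 134 134 134 134 135 134 134 134 134 135 134 134 134 134 133 134 135
180 134 134 134 134 135 134 134 134 134 134 134 135 134 134 134 135 134 135 134 133 134 133 133 134
186 133 133 132 132 132 131 130 129 128 128 131 131 129 126 127 127 127 127 127 127 127 127 127 127
192 127 127 127 127 127 127 127 127 126 126 127 126 127 127 126 126 127 126 127 127 127 127 127 127
198 127 127 127 127 
[... 679 characters left out ...]

240 126 127 127 127 127 127 128 127 127 128 127 127 127 128 127 127 127 127 128 127 127 128 128 127
246 127 127 127 127 127 127 128 127 127 127 127 128 127 127 127 128 127 127 127 127 127 127 128 127
252 127 127 127 127 127 127 127 127 127 127 126 128 128 127 128 127 127 127 127 127 126 127 127 127
258 127 127 127 127 127 127 128 127 128 128 128 127 128 127 128 128 127 127 127 128 127 127 127 127
264 127 127 126 127 127 127 127 127 127 128 127 127 128 128 128 128 127 127 128 127 128 128 127 127
270 127 126 126 127 128 127 127 127 128 128 128 127 128 127 127 127 127 127 127 127 127 127 128 128
276 127 127 126 127 127 127 127 127 129 128 128 126 127 126 127 126 129 127 127 127 128 127 127 127
```

Run:
```python
from h import *
from scipy.optimize import least_squares
def mask(fn,kind,win):
    im=cv2.imread(f'pics/{fn}.png'); L=cv2.cvtColor(cv2.medianBlur(im,3),cv2.COLOR_BGR2LAB).astype(int); k=load(fn)
    m=(L[:,:,1]<=128)&((L[:,:,2]>=130) if kind=='b' else (L[:,:,2]<130)); 
    q=proj(k,[(win[0],win[1],.0),(win[0],win[3],0),(win[2],win[1],0),(win[2],win[3],0)]); lo=q.min(0).astype(int).clip(0); hi=q.max(0).astype(int)
    w=np.zeros_like(m); w[lo[1]:hi[1],lo[0]:hi[0]]=1; m=(m&w).astype('uint8'); m=cv2.morphologyEx(m,cv2.MORPH_OPEN,np.ones((3,3)))
    n,l,s,c=cv2.connectedComponentsWithStats(m); j=1+np.argmax(s[1:,4]); return k,(l==j)
for fn in('f1','e2','n3'):
    k,m=mask(fn,'f',(.40,-.375,.49,-.275)); cols=np.where(m.any(0))[0]; top=m.argmax(0)
    P=np.array([plane(k,(u,top[u]-.5),.005)[:2] for u in cols]); P=P[P[:,0]<P[:,0].min()+.018]
    r=least_squares(lambda c:np.hypot(P[:,0]-c[0],P[:,1]-c[1])-.032,[P[:,0].min()+.032,-.327],loss='soft_l1',f_scale=.001)
    print('flask',fn,r.x.round(4),'rms',np.sqrt(np.mean(r.fun**2)).round(4),len(P))
for fn in('e2','n3'):
    k,m=mask(fn,'b',(.485,-.375,.62,-.275)); cols=np.where(m.any(0))[0]; top=m.argmax(0)
    P=np.array([plane(k,(u,top[u]-.5),.003)[:2] for u in cols]); print('bottle',fn,'cols',cols.min(),cols.max(),(P[::3]*1000).round(0).astype(int).tolist())
```

```text
flask f1 [ 0.4406 -0.3277] rms 0.0005 46
flask e2 [ 0.4409 -0.3276] rms 0.0004 52
flask n3 [ 0.4412 -0.3278] rms 0.0005 41
bottle e2 cols 277 332 [[546, -360], [533, -356], [520, -352], [512, -348], [511, -344], [511, -341], [510, -337], [510, -334], [510, -330], [508, -326], [508, -323], [507, -319], [507, -316], [507, -312], [506, -308], [506, -305], [512, -301], [545, -297], [573, -293]]
bottle n3 cols 279 320 [[541, -359], [526, -354], [513, -349], [512, -345], [510, -340], [510, -335], [510, -331], [509, -326], [509, -322], [507, -317], [507, -312], [507, -308], [509, -303], [546, -298]]
```

Run:
```python
from h import *
def sq(fn,p,thr):
    k=load(fn); g=cv2.GaussianBlur(cv2.cvtColor(cv2.imread(f'pics/{fn}.png'),cv2.COLOR_BGR2GRAY),(3,3),0); n,l,s,c=cv2.connectedComponentsWithStats((g<thr).astype('uint8'))
    u=proj(k,(*p,.005))[0].astype(int); cn=cv2.findContours((l==l[u[1],u[0]]).astype('uint8'),0,cv2.CHAIN_APPROX_NONE)[0][0][:,0].astype(float)
    P=np.array([plane(k,v,.005)[:2] for v in cn]); c=np.array(p); out=[]
    for a0 in (0,90,180,270):
        a=np.radians(12+a0); n=np.array([np.cos(a),np.sin(a)]); t=np.array([-n[1],n[0]]); d=(P-c)
        Q=P[(d@n>.022)&(abs(d@t)<.022)]
        if len(Q)<8: out.append(None);continue
        vx,vy,x0,y0=cv2.fitLine((Q*1000).astype(np.float32),cv2.DIST_HUBER,0,.01,.01).ravel(); ang=(np.degrees(np.arctan2(vy,vx))+45)%90-45
        out.append((round(float(ang),1),round(float((np.array([x0,y0])/1000-c)@n)*1000,1)))
    print(fn,thr,out)
for thr in(40,45,55): sq('n1',(.5493,.0916),thr); sq('c3',(.5493,.0916),thr)
for fn in('e2','n3'):
    im=cv2.imread(f'pics/{fn}.png'); L=cv2.cvtColor(im,cv2.COLOR_BGR2LAB).astype(float); k=load(fn); q=[]
    b=cv2.GaussianBlur(L[:,:,2].astype(np.float32),(3,3),0)
    for u in range(286,325 if fn=='e2' else 314):
        r0=int(proj(k,(.485,-.325,.003))[0][1]); col=b[r0:r0+45,u]; j=np.argmax(col>130)
        if j: q.append(plane(k,(u,r0+j-1+(130-col[j-1])/(col[j]-col[j-1])),.003)[:2]*1000)
    q=np.array(q,np.float32); vx,vy,x0,y0=cv2.fitLine(q,cv2.DIST_HUBER,0,.01,.01).ravel(); print(fn,'bottle yaw',(np.degrees(np.arctan2(vy,vx))+45)%90-45,x0,y0,len(q))
```

```text
n1 40 [(14.0, 30.9), (13.6, 30.6), (13.6, 30.9), (13.5, 30.5)]
c3 40 [(15.4, 30.6), (13.5, 29.9), (13.6, 31.1), (13.6, 30.6)]
n1 45 [(13.9, 31.1), (13.8, 30.9), (13.6, 31.2), (14.0, 30.9)]
c3 45 [(15.4, 31.0), (13.5, 30.2), (13.4, 31.3), (13.3, 31.0)]
n1 55 [(14.2, 31.7), (13.7, 31.4), (14.2, 31.7), (14.1, 31.2)]
c3 55 [(15.4, 31.0), (13.3, 30.8), (13.3, 31.7), (13.6, 31.3)]
e2 bottle yaw 7.919571 508.98776 -326.53018 39
n3 bottle yaw 8.079262 509.4333 -329.5529 28
```

The square pad is at 13.7° and the bottle now stands at 8.0°, its centre about 5 mm in x from its earlier grasp point. I'll regrip it on centre and turn it +5.7° on return, then do the flask and the measure.

Run:
```python
from h import *
pick(.5337,-.3225,.066,opening=.07,h=.25); z=robot.read_state()
place(.5493,.0916,.068,o=down(np.radians(95.7)),h=.25,release=.06)
pick(.4409,-.3275,.066,opening=.07,h=.25)
place(.4895,.0013,.068,h=.25,release=.06)
pick(.6150,-.3203,.087,opening=.07,h=.27)
place(.5848,-.0514,.089,h=.27,release=.06)
robot.goto((.40,.02,.24),O); robot.dwell(.2); shot('wrist','g1'); st()
robot.goto((.44,.02,.32),O); robot.dwell(.2); shot('wrist','g2'); st()
shot('side','g3')
a,b,c=[cv2.imread(f'pics/{n}.png') for n in('g1','g2','g3')]
f=lambda i,w,h:cv2.resize(i,(w,h),interpolation=cv2.INTER_CUBIC)
m=np.hstack([np.vstack([f(a[70:290,170:470],400,293),f(b[70:290,170:470],400,293)]),np.vstack([f(c[110:270,190:400],400,305),f(cv2.imread('pics/e0.png')[110:270,190:400],400,281)])]);cv2.imwrite('pics/g.png',m);print(m.shape)
```

```text
gripped t 77.6 tcp [ 0.5348 -0.3229  0.0677] w 0.0338 grip 60.1 F [-1.   1.5  5.6]
lifted t 78.7 tcp [ 0.5328 -0.3219  0.2476] w 0.0338 grip 59.8 F [-0.2 -0.2 -2.1]
down hit=True t 81.7 tcp [0.5503 0.0918 0.0697] w 0.0339 grip 60.4 F [-0.  -0.2  3.3]
up t 82.9 tcp [0.5484 0.0915 0.2481] w 0.0601 grip 0.0 F [-0.2 -0.7 -0.6]
gripped t 86.3 tcp [ 0.4416 -0.3279  0.0674] w 0.0301 grip 59.4 F [-0.2  2.   6.1]
lifted t 87.4 tcp [ 0.4401 -0.3269  0.2478] w 0.03 grip 59.3 F [ 0.4  0.2 -2. ]
down hit=True t 90.1 tcp [0.4907 0.0015 0.0694] w 0.0298 grip 59.8 F [-1.   0.5  4.5]
up t 91.4 tcp [0.4886 0.0014 0.2481] w 0.0599 grip 0.0 F [ 0.3  0.3 -0.7]
gripped t 94.5 tcp [ 0.6156 -0.3209  0.0882] w 0.022 grip 59.1 F [ 0.5 -0.3  3.7]
lifted t 95.6 tcp [ 0.6142 -0.3197  0.2676] w 0.0226 grip 58.9 F [-0.1  0.3 -1.5]
down hit=True t 98.1 tcp [ 0.586  -0.0518  0.0901] w 0.0223 grip 59.2 F [ 1.2 -0.   3.5]
up t 99.5 tcp [ 0.5839 -0.0512  0.2679] w 0.0598 grip 0.0 F [-0.2 -0.2 -0.2]
 t 100.5 tcp [0.4008 0.0197 0.2402] w 0.0599 grip 0.0 F [-0.8  0.2  0.9]
 t 101.2 tcp [0.4392 0.02   0.3184] w 0.0603 grip 0.0 F [ 0.   0.6 -0.4]
(586, 800, 3)
```

View pics/g.png

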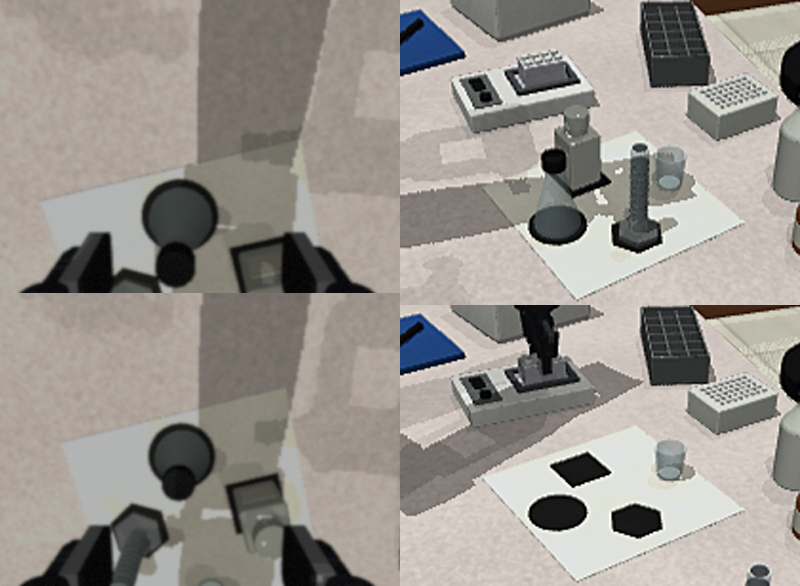

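The final views show all three upright on their pads with an even dark margin, the block in the nest and the beaker where it was. One numeric check of the centring, without another picture.

Run:
```python
from h import *
from scipy.optimize import least_squares
for fn in('g1','g2'):
    k=load(fn); g=cv2.GaussianBlur(cv2.cvtColor(cv2.imread(f'pics/{fn}.png'),cv2.COLOR_BGR2GRAY),(3,3),0).astype(np.float32)
    def edge(c,n,z,lo,hi,want):  # strongest gradient along the outward normal n
        s=np.arange(lo,hi,.0005); uv=proj(k,[(c[0]+n[0]*t,c[1]+n[1]*t,z) for t in s]).astype(np.float32)
        v=cv2.remap(g,uv[:,0].reshape(1,-1),uv[:,1].reshape(1,-1),1)[0]; d=np.gradient(v)*want; j=d.argmax(); return s[j],d[j]
    c=np.array([.4895,.0013]); P=[];Q=[]
    for a in np.radians(np.arange(110,251,5)):
        n=np.array([np.cos(a),np.sin(a)]); r,d=edge(c,n,.008,.024,.037,-1); P.append(c+n*r); r,d=edge(c,n,.005,.034,.048,1); Q.append(c+n*r)
    for nm,S,R0 in(('flask',P,.032),('pad',Q,.040)):
        S=np.array(S); r=least_squares(lambda q:np.hypot(S[:,0]-q[0],S[:,1]-q[1])-R0,c,loss='soft_l1',f_scale=.001); print(fn,nm,r.x.round(4),np.std(r.fun).round(4))
    c=np.array([.5493,.0916]); 
    for nm,lo,hi,w,z,a in(('bottle near',.017,.0315,-1,.006,193.7),('pad near',.028,.042,1,.005,193.7),('bottle right',.017,.0315,-1,.006,283.7),('pad right',.028,.042,1,.005,283.7)):
        a=np.radians(a); n=np.array([np.cos(a),np.sin(a)]); t=np.array([-n[1],n[0]]); off=np.arange(-.018,.019,.002); e=np.array([edge(c+t*o,n,z,lo,hi,w)[0] for o in off])
        p=np.polyfit(off,e,1); print(fn,nm,'dist',(np.median(e)*1000).round(1),'tilt deg',np.degrees(p[0]).round(1),'scatter',np.std(e-np.polyval(p,off)).round(4))
```

```text
g1 flask [0.4894 0.0017] 0.0003
g1 pad [0.4902 0.0012] 0.0004
g1 bottle near dist 26.5 tilt deg -0.1 scatter 0.0004
g1 pad near dist 33.0 tilt deg 0.1 scatter 0.0004
g1 bottle right dist 25.5 tilt deg 0.8 scatter 0.0004
g1 pad right dist 32.0 tilt deg -0.2 scatter 0.0004
g2 flask [0.4896 0.0017] 0.0004
g2 pad [0.4906 0.0012] 0.0004
g2 bottle near dist 26.5 tilt deg 0.2 scatter 0.0004
g2 pad near dist 32.5 tilt deg -0.9 scatter 0.0004
g2 bottle right dist 24.5 tilt deg -1.8 scatter 0.0005
g2 pad right dist 32.5 tilt deg -1.4 scatter 0.0004
```

The flask and bottle are centred within about 1.5 mm, and the bottle is square to its pad. Handing in.

```bash
python3 -c "
from plant import robot
print(robot.hand_in())"
```

```text
the job is handed in; nothing more can be done
None
```

The job is handed in: the block is seated in the nest, and the flask, bottle and measure are back upright on their pads, the first two measured within about 1.5 mm of centre and the measure checked by eye, with the beaker left where it stood.

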